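# Open the ratchet stop of the packet rack

## Robot

A 6-joint arm with a two-finger parallel gripper is mounted at the origin on the work surface. World frame = base frame: x ahead of the robot, y to its left, z up, the work surface at z = 0. Lengths are in m, angles in rad, forces in N, time in s.
With the tool pointing down it reaches from about 0.275 to 0.975 m from the base axis. Payload 8.4 kg.
Tool frame: the origin (TCP) lies on the centre line of the jaws, within the pads' length; the fingertips stand 11 mm ahead of it and the grasp point (between the pads) lies 8 mm behind it; y points along the fingers, x is the direction in which the jaws open and shut, and the axes are right-handed (so a half turn about y gives the same grasp; the last joint's range is limited). The gripper opens to 92 mm and grips with 3 to 60 N. Pads are 20 mm wide; open, the fingers measure 128 mm over their backs; the gripper's body (75 mm by 189 mm) begins 69 mm behind the grasp point.
Start: joints at [1.271, 0.353, 1.633, -0, 1.155, -0.002], TCP at [0.183, 0.597, 0.226] pointing down, gripper open.
Joint ranges: [-2.63, 2.63], [-0.92, 2.1], [0.06, 2.66], [-1.3, 4.44], [0, 2.69], [-3.02, 3.02]. Speed limits (rad/s): [2.22, 2.22, 2.79, 3.14, 3.14, 3.14].

## Interface

Orientations are given as a 3x3 rotation matrix whose columns are the frame's x, y, z axes.
In Python, from rig import * gives the robot as it stands.
- The arm moves only by the shell command python3 -m creep 'ROWS' [FORCE]. ROWS is JSON, one flat list of numbers, 5 for each row, row after row: the closure, from 0 (fully open) to 1 (shut), then the shift along the tool's x, y, z in mm, then the turn about the tool's y in rad. A call has exactly 8 rows; each row is the pose to reach, as a shift and turn from the pose commanded when the call began, along the tool's axes at that moment; what a row does not reach only later rows make up. A row lasts 1/10 s, in which the tool goes at most 50 mm and 8.59 degrees, less where a joint would pass 70% of its speed; a pose out of reach is approached as far as the arm can. A call with a gripper value outside its range is refused whole. The fingers move at their own pace and stop on an object; FORCE is the grip in N (left out, the last holds). Time passes only in rows, so rows that repeat a pose let the fingers close, or fill a call up. It gives the time, the measured TCP pose, the force and the opening at its end, in the units of the state.
- get_state(): the state, without advancing time (a new reading comes with each control period).
- grab_frame(name): name is "scene" or "side" or "wrist"; returns the picture (384x512x3 uint8, blue, green, red); there is no depth.
- camera_params(name): a dict with "intrinsics" (3x3 intrinsics, pixels), "k1" (the pictures are not rectified: a ray, as slopes to the right and down, at radius r is drawn at 1 + k1 r^2 times it, then the intrinsics apply), "origin" and "orientation" of the camera in the world. Camera axes: x right, y down, z forward; pixel columns grow to the right and rows downward; lengths in m; the calibration is good to about 2 mm. A picture is of the moment at which its call begins: read the wrist's pose just before it. camera_params takes no time and is no camera call; for the wrist camera it gives the pose at the moment of the call.
- hand_in(): hands the job in, once; it reports no verdict.
Trained networks look in the newest picture that a camera, given by its name, has taken for a name from the list of things; names that differ only in an ending like _2 or _b are one class to them, and where a whole thing is asked for, a point or a joint stands for the part that bears it (a point fixed in the world has none). Each returns a list of dicts, best first, with "score" (0 to 1); they miss things now and then, are a little off and sometimes report something else, mostly with a low value. They report only what shows in the picture. A call takes as long as a camera call.
- masks_of(camera, label): "region" (384x512 bool, what is visible of it) and "xy" ([column, row] in pixels, amid what is visible of it).
- pinpoint(camera, label): "xy" ([column, row] in pixels: a listed point, or the origin of a listed thing).
The state is a dict: "clock": time; "joints": joint angles; "joint_vel": joint speeds; "tau": joint torques, N m; "position": TCP position; "eef_rot": TCP orientation; "wrist_force": force on the tool from outside, world axes, zero at the start; "wrist_torque": the same for the moment, N m; "opening": opening from 0.0 (shut) to 1.0 (fully open).
Only numpy, scipy, OpenCV 4.12 (cv2) and the standard library are available. Lean on these libraries where they do the work, as an engineer would, in place of code of your own. Each camera call takes 0.05 s, during which the arm holds its last target. There are 200 camera calls.

## Task

On the bakery counter a wooden rack holds a row of packets behind a sliding stop that a ratchet locks on its toothed bar. Make room for a refill: with the fingertips press the black release pad of the stop down and, keeping it pressed, push the stop back along its bar, away from the packets, all the way to the end, then let go so that the pad springs up again. Pick nothing up, and leave the packets and everything else on the counter standing where they are.

Things in the scene. Friction and masses are not known exactly. Their poses are not given: they have to be found in the camera images.
- rack: Fixed packet rack: wooden base 195 x 410 x 8 mm (own x -120 to 75, own y -265 to 145), origin on the counter, z up. Own +y: the way the stop is pushed back, away from the packets. End wall (90 mm high) at own y -261; four packets stand between it and the stop, own x -111 to -19, tops at 118 mm. Steel toothed bar along own y at own x 40, 40 to 50 mm up, posts at own y -142 and 137.
- stop_jaw (a joint): How far the stop is slid back along the bar, m: 0 nearest the packets, 0.160 fully back against the end; starts between 0 and 0.07. With the release pressed it slides with about 3 N of friction; with the release up the ratchet blocks it in the back direction (+y of the rack), though it clicks along towards the packets.
- release (a joint): How far the release pad is pressed down, m: 0 to 0.008 (hard stop). At rest 0 to 0.0045 (the pawl may sit on a tooth). The teeth are clear above about 0.005: press 0.007 or more and keep it there while pushing. Spring: about 2 N to start, 5 N fully down; it springs up when let go and locks the stop again.
- pad_top (a point): Centre of the release pad's top face; moves with pad and stop. Black ribbed plate 48 mm (rack x) x 46 mm (rack y) x 6 mm, 76 mm above the counter when up, 68 mm when fully down; it moves straight down. The stop's upright plate stands behind it, its face 25 mm from this point in rack +y; the other sides are open. The packets stay over 30 mm from its edge, on the rack -x side.
- jaw_face (a point): Point on the front face (towards the packets) of the stop's upright aluminium plate, straight behind the pad, 90 mm above the counter. The plate reaches 30 mm to the rack +x side of this point and 135 mm to the -x side, is 8 mm thick in rack y and 108 mm high over the counter. A fingertip standing on the pad pushes here, towards rack +y.
- calculator: A white desk calculator lying flat, 95 x 145 x 16 mm, origin at the centre of its underside. Bystander.
- card_terminal: A black card terminal lying flat, 78 x 165 x 32 mm, origin at the centre of its underside. Bystander.
- water_bottle: A clear water bottle, 64 mm diameter, 205 mm high, origin at the centre of its underside. Bystander.
- sweet_jar: A glass jar of sweets, 72 mm diameter, 85 mm high, origin at the centre of its underside. Bystander.
- packet1: Packet 1 of the row (1 at the end wall, 4 next to the stop): upright carton 85 (rack x) x 44 (rack y) x 110 mm, 0.18 kg, loose, origin at the centre of its underside. Bystander.
- packet2: Packet 2 of the row (1 at the end wall, 4 next to the stop): upright carton 85 (rack x) x 44 (rack y) x 110 mm, 0.18 kg, loose, origin at the centre of its underside. Bystander.
- packet3: Packet 3 of the row (1 at the end wall, 4 next to the stop): upright carton 85 (rack x) x 44 (rack y) x 110 mm, 0.18 kg, loose, origin at the centre of its underside. Bystander.
- packet4: Packet 4 of the row (1 at the end wall, 4 next to the stop): upright carton 85 (rack x) x 44 (rack y) x 110 mm, 0.18 kg, loose, origin at the centre of its underside. Bystander.

How it is judged:
By the outcome, as a careful person would: the job done as asked, in the order asked, and still so for the second after the job is handed in, with the robot touching nothing.
It also fails if it takes over 38 s, if anything falls off the work surface, if the arm or the gripper's body presses on something with over 40 N, if the wrist force passes 120 N, or if a joint passes its speed limit or range.

## Working session

There is one attempt and no reset: what is moved stays moved. The work goes in short steps, Python scripts to look and compute and a shell command to move; the robot and the scene stay as the last step left them, time stands still between calls to the robot, and variables do not carry over. Pictures are saved under pics/ and viewed, about 8 in all and at most 12, crops included, and the job is handed in when it is done.

```bash
mkdir -p pics; ls; cat > h.py <<'E'
from rig import *
import numpy as np, cv2
def ray(cam,xy,P=None):
    P=P or camera_params(cam); K=np.array(P["intrinsics"]); k=P["k1"]
    d=np.array([(xy[0]-K[0,2])/K[0,0],(xy[1]-K[1,2])/K[1,1]]); u=d.copy()
    for _ in range(30): u=d/(1+k*(u@u))
    v=np.array(P["orientation"])@np.r_[u,1]; return np.array(P["origin"]),v/np.linalg.norm(v)
def onz(cam,xy,z,P=None):
    o,v=ray(cam,xy,P); return o+v*(z-o[2])/v[2]
def tri(r):
    A=0;b=0;
    for o,v in r:
        M=np.eye(3)-np.outer(v,v);A=A+M;b=b+M@o
    p=np.linalg.solve(A,b); return p,[np.linalg.norm((np.eye(3)-np.outer(v,v))@(p-o)) for o,v in r]
E
python3 - <<'E'
from h import *
s=get_state();print(s["clock"],s["position"],s["eef_rot"],s["wrist_force"],s["opening"])
ims=[]
for c in("scene","side","wrist"):
    im=grab_frame(c);ims.append(im);cv2.imwrite(f"pics/{c}0.png",im)
    P=camera_params(c);print(c,np.round(P["origin"],3),np.round(np.array(P["orientation"])[:,2],2))
    for l in("pad_top","jaw_face","rack"):
        for d in pinpoint(c,l)[:2]: print(c,l,np.round(d["xy"],1),round(d["score"],2))
cv2.imwrite("pics/a.png",cv2.resize(np.vstack([np.hstack(ims[:2]),np.hstack([ims[2],ims[2]*0])]),(800,600)))
E
```

```text
pics
0.0 [0.18325137 0.59703157 0.22486549] [[ 2.93392730e-01 -3.85682627e-04 -9.55991923e-01]
 [ 9.55991028e-01 -1.30844412e-03  2.93392983e-01]
 [-1.36401858e-03 -9.99999070e-01 -1.51788598e-05]] [ 0.8594886   0.05653923 -0.0279216 ] 0.9982895263223751
scene [1.174 0.653 0.679] [-0.57 -0.58 -0.58]
scene jaw_face [232.3 174.5] 0.91
scene rack [251.2 207.7] 0.83
scene rack [314.9 267.3] 0.62
side [0.544 0.741 0.749] [ 0.06 -0.72 -0.69]
side pad_top [276.5 158.4] 0.47
side jaw_face [275.7 163.5] 0.69
side rack [274.1 197.9] 0.7
wrist [0.115 0.618 0.385] [ 0.24 -0.08 -0.97]
```

View pics/a.png

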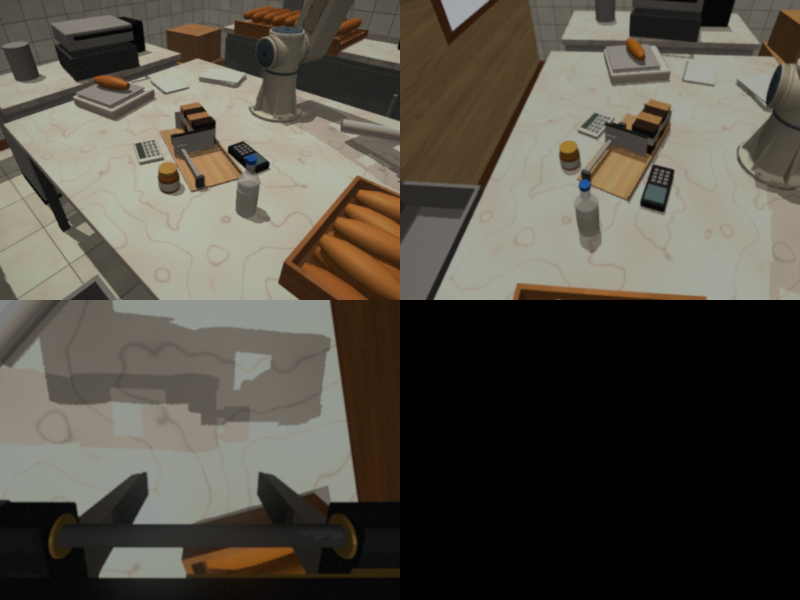

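The scene and side views show the rack at about (200,155) and (630,150) in the mosaic. The plate hides the pad, and the bottle, jar, calculator and terminal stand nearby. Next I measure the rack pose.

```bash
python3 - <<'E'
from h import *
for c in("scene","side"): 
    im=cv2.imread(f"pics/{c}0.png")
    cr=im[110:270,170:370] if c=="scene" else im[110:270,170:370]
    cv2.imwrite(f"pics/c_{c}.png",cv2.resize(cr,None,fx=3,fy=3,interpolation=cv2.INTER_CUBIC))
a=cv2.imread("pics/c_scene.png");b=cv2.imread("pics/c_side.png")
cv2.imwrite("pics/b.png",cv2.resize(np.vstack([a,b]),(600,960))[:,:] if 0 else cv2.resize(np.hstack([a,b]),(800,320)))
R={}
for l in("jaw_face","rack","water_bottle","sweet_jar","calculator","card_terminal","packet1","packet4"):
  for c in("scene","side"):
    grab_frame(c)
    for d in pinpoint(c,l)[:4]: print(l,c,np.round(d["xy"],1),round(d["score"],2),"z0",np.round(onz(c,d["xy"],0),3),"z.09",np.round(onz(c,d["xy"],.09),3))
p,e=tri([ray("scene",[232.3,174.5]),ray("side",[275.7,163.5])]);print("jaw",p,e)
p,e=tri([ray("scene",[251.2,207.7]),ray("side",[274.1,197.9])]);print("rack",p,e)
E
```

```text
jaw_face scene [230.  179.6] 0.76 z0 [ 0.512 -0.136  0.   ] z.09 [ 0.6   -0.032  0.09 ]
jaw_face scene [219.6 238.1] 0.28 z0 [0.723 0.056 0.   ] z.09 [0.782 0.135 0.09 ]
jaw_face side [274.7 164.7] 0.55 z0 [ 0.579 -0.148  0.   ] z.09 [ 0.574 -0.041  0.09 ]
jaw_face side [216.  210.9] 0.4 z0 [0.733 0.062 0.   ] z.09 [0.71  0.144 0.09 ]
rack scene [249.3 208.5] 0.67 z0 [0.577 0.021 0.   ] z.09 [0.656 0.105 0.09 ]
rack side [276.7 199.9] 0.97 z0 [0.565 0.008 0.   ] z.09 [0.562 0.097 0.09 ]
water_bottle scene [313.2 268.4] 0.66 z0 [0.634 0.303 0.   ] z.09 [0.706 0.349 0.09 ]
water_bottle side [241.6 292.2] 0.68 z0 [0.632 0.31  0.   ] z.09 [0.621 0.362 0.09 ]
sweet_jar scene [217.  236.2] 0.7 z0 [0.723 0.045 0.   ] z.09 [0.782 0.126 0.09 ]
sweet_jar side [219.1 208.7] 0.87 z0 [0.725 0.053 0.   ] z.09 [0.704 0.136 0.09 ]
calculator scene [190.5 194.4] 0.78 z0 [ 0.655 -0.163  0.   ] z.09 [ 0.724 -0.055  0.09 ]
calculator side [250.9 160.9] 0.65 z0 [ 0.656 -0.163  0.   ] z.09 [ 0.643 -0.054  0.09 ]
card_terminal scene [316.4 206.3] 0.66 z0 [0.43  0.157 0.   ] z.09 [0.529 0.223 0.09 ]
card_te
[... 627 characters left out ...]
[ 0.426 -0.115  0.   ] z.09 [ 0.525 -0.013  0.09 ]
packet4 scene [247.  163.9] 0.59 z0 [ 0.404 -0.168  0.   ] z.09 [ 0.506 -0.059  0.09 ]
packet4 scene [247.9 171.5] 0.54 z0 [ 0.436 -0.129  0.   ] z.09 [ 0.534 -0.026  0.09 ]
packet4 side [309.7 188.1] 0.78 z0 [ 0.469 -0.047  0.   ] z.09 [0.478 0.048 0.09 ]
packet4 side [329.3 161.7] 0.71 z0 [ 0.404 -0.174  0.   ] z.09 [ 0.421 -0.064  0.09 ]
packet4 side [320.5 169.3] 0.6 z0 [ 0.434 -0.135  0.   ] z.09 [ 0.447 -0.029  0.09 ]
jaw [ 0.5720229  -0.05312563  0.0847632 ] [np.float64(8.720045924424173e-05), np.float64(8.720045924430021e-05)]
rack [0.57268486 0.0200246  0.00874172] [np.float64(0.007511966726453835), np.float64(0.007511966726453591)]
```

View pics/c_side.png

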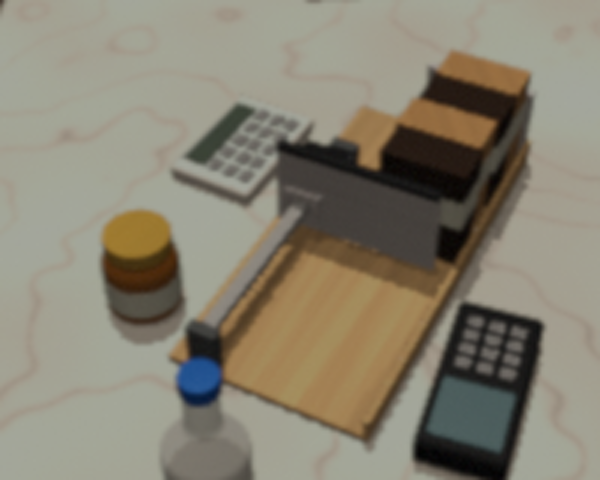

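View pics/c_scene.png

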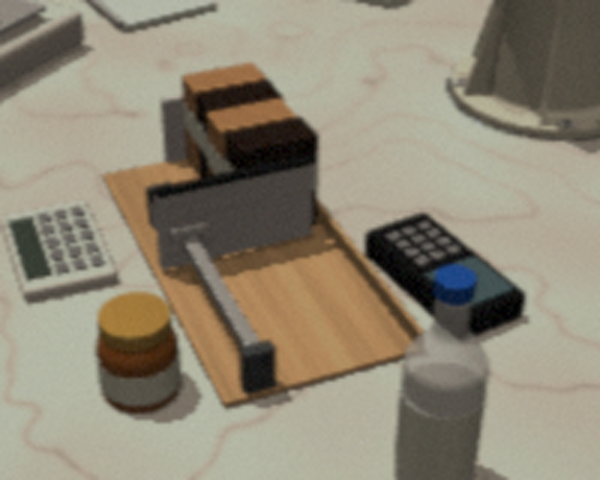

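```bash
python3 - <<'E'
from h import *
from scipy.optimize import least_squares
f=lambda x,y:[170+x/3,110+y/3]
C=[("side",f(172,357),(.075,.145,.008)),("side",f(365,438),(-.12,.145,.008)),("scene",f(228,403),(.075,.145,.008)),
("scene",f(418,348),(-.12,.145,.008)),("scene",f(105,173),(.075,-.265,.008))]
J=[("side",f(279,143),.03),("side",f(440,195),-.135),("scene",f(149,188),.03),("scene",f(316,160),-.135)]
W=[onz(c,p,o[2])[:2] for c,p,o in C]; print(np.round(W,4))
V=[onz(c,p,.108)[:2] for c,p,o in J]; print(np.round(V,4))
def res(q):
    x,y,t,jy=q; R=np.array([[np.cos(t),-np.sin(t)],[np.sin(t),np.cos(t)]])
    return np.r_[[R@o[:2]+[x,y]-w for (c,p,o),w in zip(C,W)],[R@[.04+o,jy]+[x,y]-w for (c,p,o),w in zip(J,V)]].ravel()
s=least_squares(res,[.57,.02,0,-.05],loss="soft_l1",f_scale=.004);print(s.x,np.round(s.fun*0+res(s.x),3).reshape(-1,2))
x,y,t,jy=s.x;R=np.array([[np.cos(t),-np.sin(t)],[np.sin(t),np.cos(t)]])
for yy in(jy-.004,jy-.029,.05):print("own x40 y",yy,R@[.04,yy]+[x,y])
E
```

```text
[[ 0.6901  0.132 ]
 [ 0.5191  0.2074]
 [ 0.6955  0.1304]
 [ 0.5234  0.2031]
 [ 0.5302 -0.2448]]
[[ 0.6077 -0.0484]
 [ 0.4606  0.0154]
 [ 0.6141 -0.0591]
 [ 0.4658  0.0214]]
[ 0.56945222  0.0269265  -0.4172833  -0.05304123] [[ 0.007 -0.003]
 [-0.001  0.001]
 [ 0.001 -0.001]
 [-0.005  0.005]
 [ 0.    -0.001]
 [ 0.004 -0.002]
 [ 0.     0.002]
 [-0.002  0.009]
 [-0.005 -0.004]]
own x40 y -0.05704123310722488 [ 0.58290238 -0.04143135]
own x40 y -0.08204123310722489 [ 0.57277042 -0.06428619]
own x40 y 0.05 [0.62628387 0.05642503]
```

```bash
python3 -m creep '[1,-30,0,-35,0.02, 1,-60,0,-70,0.04, 1,-95,0,-110,0.06, 1,-125,0,-145,0.08, 1,-160,0,-185,0.1, 1,-190,0,-220,0.12, 1,-225,0,-260,0.12, 1,-260,0,-300,0.12]' 30
```

```text
clock: 3.0
position: [0.3914, 0.2646, 0.2259]
eef_rot: [[0.406, 0.001, -0.914], [0.914, 0.0, 0.406], [0.001, -1.0, -0.001]]
wrist_force: [0.4, 0.7, 0.6]
opening: 0.326
```

```bash
python3 -m creep '[1,-28,0,-42,0, 1,-56,0,-84,0, 1,-84,0,-126,0, 1,-112,0,-168,0, 1,-140,0,-210,0, 1,-170,0,-255,0, 1,-200,0,-300,0, 1,-223,0,-336,0]'
python3 - <<'E'
from h import *
s=get_state();print(s["position"],s["opening"])
P=camera_params("wrist");im=grab_frame("wrist");print(P["origin"])
for l,z in(("pad_top",.074),("jaw_face",.09)):
    for d in pinpoint("wrist",l)[:3]: print(l,np.round(d["xy"],1),round(d["score"],2),np.round(onz("wrist",d["xy"],z,P),4))
cv2.imwrite("pics/w1.png",im)
E
```

```text
clock: 3.8
position: [0.6062, -0.0732, 0.2257]
eef_rot: [[0.406, 0.0, -0.914], [0.914, 0.0, 0.406], [0.0, -1.0, -0.0]]
wrist_force: [-0.5, 0.8, 0.5]
opening: 0.005
[ 0.6062191  -0.07324897  0.22574026] 0.004977347419287133
[ 0.5404857  -0.04447679  0.38488418]
pad_top [249.  159.1] 0.77 [ 0.5726 -0.0712  0.074 ]
jaw_face [274.7 159.7] 0.64 [ 0.5826 -0.0453  0.09  ]
```

View pics/w1.png

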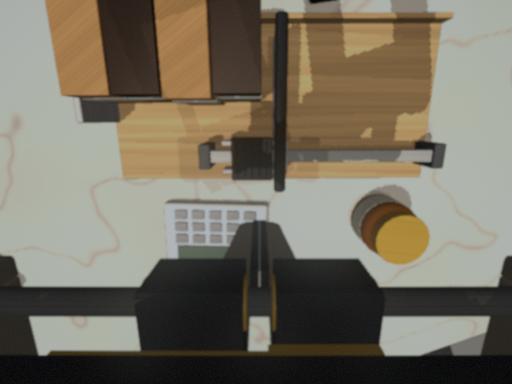

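The wrist view shows the black pad at (252,159), the plate edge at col 275–285, the packets at upper left, and the axes parallel to the tool. The networks and the picture agree: the pad is at about (0.573, -0.069). I'm descending to just above it.

```bash
python3 -m creep '[1,-2,0,20,0, 1,-4,0,38,0, 1,-4,30,38,0, 1,-4,60,38,0, 1,-4,90,38,0, 1,-4,115,38,0, 1,-4,126,38,0, 1,-4,126,38,0]'
python3 - <<'E'
from h import *
s=get_state();print(s["position"],s["wrist_force"])
P=camera_params("wrist");im=grab_frame("wrist")
for l,z in(("pad_top",.074),("jaw_face",.09)):
    for d in pinpoint("wrist",l)[:3]: print(l,np.round(d["xy"],1),round(d["score"],2),np.round(onz("wrist",d["xy"],z,P),4))
K=np.array(P["intrinsics"]);print(K[0,0],K[:2,2],P["k1"])
cv2.imwrite("pics/w2.png",im)
E
```

```text
clock: 4.75
position: [0.5677, -0.0585, 0.0985]
eef_rot: [[0.405, -0.003, -0.914], [0.914, 0.0, 0.405], [-0.001, -1.0, 0.003]]
wrist_force: [0.3, 1.5, -0.0]
opening: 0.002
[ 0.56767052 -0.05849002  0.09846363] [ 0.28693887  1.47549508 -0.0189268 ]
jaw_face [285.4 250.7] 0.86 [ 0.5835 -0.0473  0.09  ]
279.1230330678928 [259.04319504 195.15525114] -0.005374966441294935
```

View pics/w2.png

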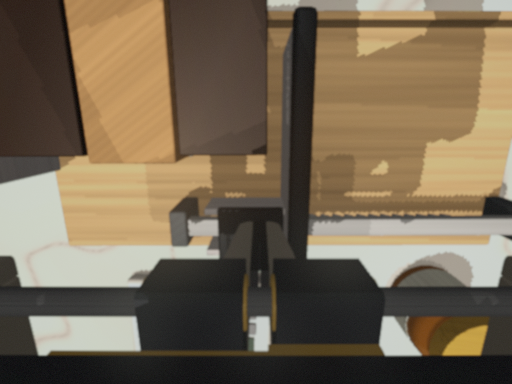

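The pad (cols 218–283) lies under the fingertips, which are about 5 mm too near the plate and 9 mm off in rack x. I'm correcting both and settling.

```bash
python3 -m creep '[1,-3,0,-4,0, 1,-6,0,-8,0, 1,-6,0,-8,0, 1,-6,0,-8,0, 1,-6,4,-8,0, 1,-6,8,-8,0, 1,-6,8,-8,0, 1,-6,8,-8,0]'
```

```text
clock: 5.7
position: [0.5737, -0.068, 0.0913]
eef_rot: [[0.406, -0.001, -0.914], [0.914, 0.0, 0.406], [-0.0, -1.0, 0.001]]
wrist_force: [-0.2, -0.1, -0.1]
opening: 0.007
```

```bash
python3 -m creep '[1,0,2,0,0, 1,0,4,0,0, 1,0,6,0,0, 1,0,8,0,0, 1,0,10,0,0, 1,0,12,0,0, 1,0,12,0,0, 1,0,12,0,0]'
```

```text
clock: 6.5
position: [0.574, -0.0681, 0.0797]
eef_rot: [[0.406, 0.0, -0.914], [0.914, -0.0, 0.406], [0.0, -1.0, -0.0]]
wrist_force: [-0.8, -0.7, 4.4]
opening: 0.003
```

```bash
python3 -m creep '[1,0,1,0,0, 1,0,2,0,0, 1,0,2,0,0, 1,0,2,0,0, 1,2,2,0,0, 1,4,2,0,0, 1,6,2,0,0, 1,6,2,0,0]'
```

```text
clock: 7.3
position: [0.5767, -0.0626, 0.0792]
eef_rot: [[0.406, 0.001, -0.914], [0.914, -0.0, 0.406], [0.0, -1.0, -0.001]]
wrist_force: [-5.6, 0.4, 19.6]
opening: 0.005
```

```bash
python3 -m creep '[1,4,0,0,0, 1,8,0,0,0, 1,13,0,0,0, 1,18,0,0,0, 1,23,0,0,0, 1,28,0,0,0, 1,34,0,0,0, 1,40,0,0,0]'
```

```text
clock: 8.1
position: [0.5928, -0.0261, 0.0792]
eef_rot: [[0.406, 0.0, -0.914], [0.914, -0.0, 0.406], [-0.0, -1.0, -0.0]]
wrist_force: [-6.0, -1.2, 19.1]
opening: 0.002
```

```bash
python3 -m creep '[1,6,0,0,0, 1,12,0,0,0, 1,18,0,0,0, 1,24,0,0,0, 1,30,0,0,0, 1,36,0,0,0, 1,42,0,0,0, 1,48,0,0,0]'; python3 -m creep '[1,4,0,0,0, 1,8,0,0,0, 1,12,0,0,0, 1,16,0,0,0, 1,20,0,0,0, 1,24,0,0,0, 1,24,0,0,0, 1,24,0,0,0]'
python3 - <<'E'
from h import *
print(get_state()["position"]); P=camera_params("wrist");im=grab_frame("wrist");cv2.imwrite("pics/w3.png",im)
for d in pinpoint("wrist","jaw_face")[:3]: print(np.round(d["xy"],1),round(d["score"],2),np.round(onz("wrist",d["xy"],.09,P),4))
E
```

```text
clock: 8.9
position: [0.6121, 0.0179, 0.0792]
eef_rot: [[0.406, 0.0, -0.914], [0.914, -0.0, 0.406], [-0.0, -1.0, -0.0]]
wrist_force: [-7.1, -0.9, 20.4]
opening: 0.007
clock: 9.7
position: [0.622, 0.0403, 0.0792]
eef_rot: [[0.406, 0.001, -0.914], [0.914, 0.001, 0.406], [0.001, -1.0, -0.0]]
wrist_force: [-5.5, 1.5, 18.8]
opening: 0.003
[0.62200369 0.04034086 0.07920072]
[300.4 249.8] 0.74 [0.6315 0.0617 0.09  ]
```

View pics/w3.png

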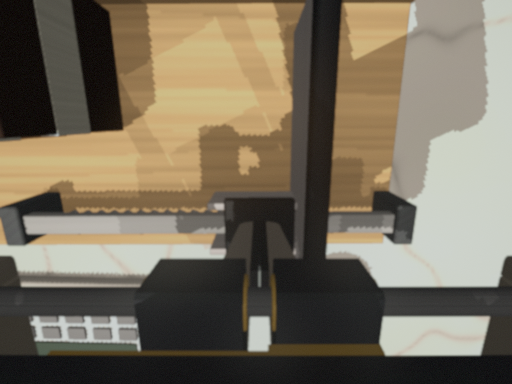

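The stop has followed (plate at cols 300–330), with about 40 mm of bar left before the post at col 375. I keep pushing until resistance rises.

```bash
python3 -m creep '[1,4,0,0,0, 1,8,0,0,0, 1,12,0,0,0, 1,16,0,0,0, 1,20,0,0,0, 1,24,0,0,0, 1,24,0,0,0, 1,24,0,0,0]'
```

```text
clock: 10.6
position: [0.6317, 0.0623, 0.0792]
eef_rot: [[0.406, 0.0, -0.914], [0.914, 0.001, 0.406], [0.001, -1.0, -0.0]]
wrist_force: [-6.2, 1.8, 18.4]
opening: 0.002
```

```bash
python3 -m creep '[1,2,0,0,0, 1,4,0,0,0, 1,6,0,0,0, 1,8,0,0,0, 1,10,0,0,0, 1,12,0,0,0, 1,12,0,0,0, 1,12,0,0,0]'
```

```text
clock: 11.4
position: [0.6355, 0.0713, 0.0792]
eef_rot: [[0.405, -0.002, -0.914], [0.914, -0.002, 0.405], [-0.003, -1.0, 0.001]]
wrist_force: [-8.6, -7.5, 21.1]
opening: 0.003
```

```bash
python3 -m creep '[1,1,0,0,0, 1,2,0,0,0, 1,3,0,0,0, 1,4,0,0,0, 1,4,0,0,0, 1,4,0,0,0, 1,4,0,0,0, 1,4,0,0,0]'
```

```text
clock: 12.2
position: [0.6373, 0.0741, 0.0792]
eef_rot: [[0.405, -0.001, -0.914], [0.914, -0.003, 0.405], [-0.003, -1.0, 0.0]]
wrist_force: [-8.0, -11.7, 21.2]
opening: 0.004
```

```bash
python3 -m creep '[1,1,0,0,0, 1,2,0,0,0, 1,3,0,0,0, 1,4,0,0,0, 1,5,0,0,0, 1,6,0,0,0, 1,6,0,0,0, 1,6,0,0,0]'
python3 - <<'E'
from h import *
print(get_state()["wrist_force"]); P=camera_params("wrist");im=grab_frame("wrist");cv2.imwrite("pics/w4.png",im)
for d in pinpoint("wrist","jaw_face")[:3]: print(np.round(d["xy"],1),round(d["score"],2),np.round(onz("wrist",d["xy"],.09,P),4))
E
```

```text
clock: 13.0
position: [0.64, 0.0791, 0.0791]
eef_rot: [[0.405, -0.001, -0.914], [0.914, -0.004, 0.405], [-0.004, -1.0, -0.001]]
wrist_force: [-6.7, -13.0, 20.2]
opening: 0.006
[ -6.68309154 -12.96052295  20.23145751]
[286.9 249.1] 0.67 [0.6459 0.0936 0.09  ]
[242.5 234.6] 0.36 [0.6273 0.0739 0.09  ]
```

View pics/w4.png

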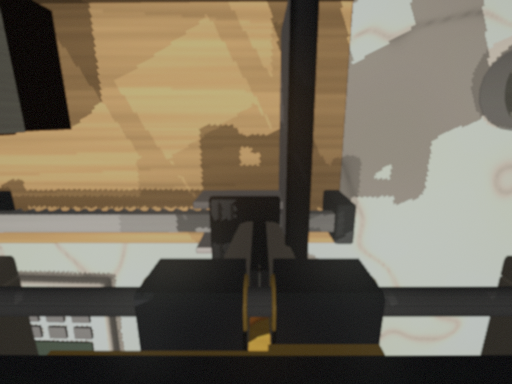

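```bash
python3 -m creep '[1,1,0,0,0, 1,2,0,0,0, 1,3,0,0,0, 1,4,0,0,0, 1,4,0,0,0, 1,4,0,0,0, 1,4,0,0,0, 1,4,0,0,0]'
```

```text
clock: 13.9
position: [0.6401, 0.0795, 0.0791]
eef_rot: [[0.404, -0.004, -0.915], [0.914, -0.008, 0.405], [-0.009, -1.0, 0.001]]
wrist_force: [-11.8, -28.9, 25.8]
opening: 0.005
```

The stop is firm at the end: no motion under about 30 N of push. I'm easing the push without reversing it, then lifting straight up.

```bash
python3 -m creep '[1,-2,0,0,0, 1,-3,-2,0,0, 1,-3,-5,0,0, 1,-3,-8,0,0, 1,-3,-11,0,0, 1,-3,-14,0,0, 1,-4,-17,0,0, 1,-7,-20,0,0]'
```

```text
clock: 14.7
position: [0.639, 0.0791, 0.0972]
eef_rot: [[0.406, -0.0, -0.914], [0.914, 0.0, 0.406], [0.0, -1.0, 0.001]]
wrist_force: [0.3, 0.4, 0.6]
opening: 0.002
```

```bash
python3 -m creep '[1,-3,-10,0,0, 1,-5,-25,0,0, 1,-5,-45,0,0, 1,-5,-70,0,0, 1,-5,-95,-10,0, 1,-5,-120,-25,0, 1,-5,-130,-40,0, 1,-5,-130,-40,0]'
python3 - <<'E'
from h import *
s=get_state();print(s["position"],s["wrist_force"]); P=camera_params("wrist");im=grab_frame("wrist");cv2.imwrite("pics/w5.png",im)
for l,z in(("pad_top",.074),("jaw_face",.09)):
  for d in pinpoint("wrist",l)[:3]: print(l,np.round(d["xy"],1),round(d["score"],2),np.round(onz("wrist",d["xy"],z,P),4))
for l in("packet4","water_bottle","sweet_jar","calculator","card_terminal"):
  for c in("scene","side"):
    im=grab_frame(c);cv2.imwrite(f"pics/{c}9.png",im)
    for d in pinpoint(c,l)[:3]: print(l,c,np.round(d["xy"],1),round(d["score"],2))
a=cv2.imread("pics/scene9.png")[110:270,170:370];b=cv2.imread("pics/side9.png")[110:270,170:370]
cv2.imwrite("pics/c9.png",cv2.resize(np.hstack([a,b]),(800,320),interpolation=cv2.INTER_CUBIC))
E
```

```text
clock: 15.5
position: [0.6763, 0.0578, 0.2312]
eef_rot: [[0.406, 0.006, -0.914], [0.914, 0.0, 0.406], [0.003, -1.0, -0.005]]
wrist_force: [-0.4, -0.2, -0.5]
opening: 0.006
[0.67629673 0.05783529 0.23115553] [-0.35871856 -0.24961135 -0.50197106]
pad_top [249.8 145.2] 0.57 [0.6303 0.0667 0.074 ]
jaw_face [275.3 152.2] 0.97 [0.6471 0.0896 0.09  ]
jaw_face [204.5 110.9] 0.16 [0.5785 0.0397 0.09  ]
packet4 scene [256.7 185.2] 0.71
packet4 scene [255.5 173.6] 0.61
packet4 scene [252.3 169.9] 0.49
packet4 side [319.2 170.4] 0.71
packet4 side [329.  162.5] 0.68
packet4 side [309.3 189.5] 0.63
water_bottle scene [314.5 267.9] 0.58
water_bottle side [244.9 291.5] 0.69
sweet_jar scene [220.2 239.1] 0.84
calculator scene [191.1 192.6] 0.9
card_terminal scene [317.1 203.9] 0.97
card_terminal scene [254.7 175.4] 0.27
card_terminal side [327.9 243.1] 0.75
card_terminal side [241.9 290.9] 0.4
```

View pics/w5.png

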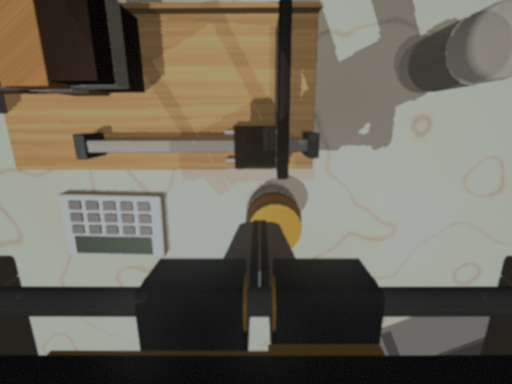

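View pics/c9.png

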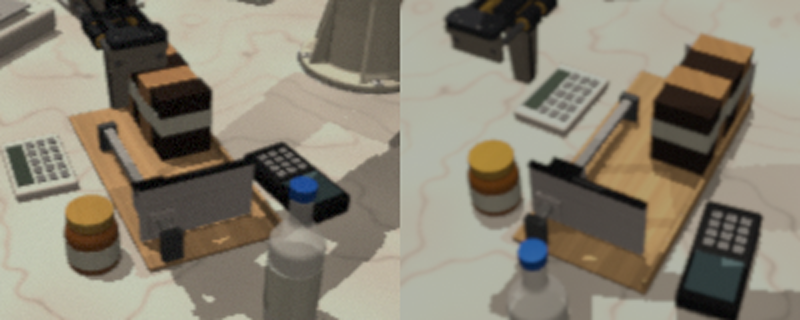

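```bash
python3 - <<'E'
from h import *
a=cv2.imread("pics/scene9.png")[185:250,225:295];b=cv2.imread("pics/side9.png")[185:250,225:295];w=cv2.imread("pics/w5.png")[115:180,220:330]
r=lambda i:cv2.resize(i,None,fx=4.5,fy=4.5,interpolation=cv2.INTER_CUBIC)
t=np.hstack([r(a),r(b)]);w=r(w);w=cv2.copyMakeBorder(w,0,0,0,t.shape[1]-w.shape[1],0)
cv2.imwrite("pics/z.png",cv2.convertScaleAbs(np.vstack([t,w]),alpha=1.4))
E
```

```text
(no output)
```

View pics/z.png

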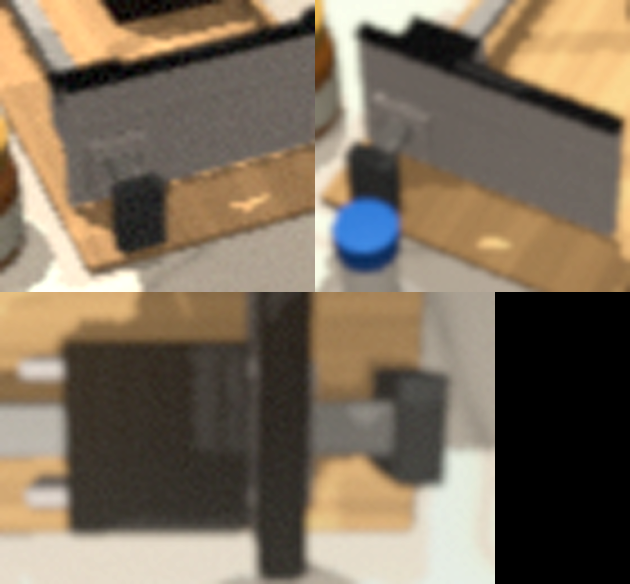

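```bash
python3 - <<'E'
from h import *
s=get_state();print(s["clock"],s["wrist_force"],np.abs(s["joint_vel"]).max());print(hand_in())
E
```

```text
16.65 [-0.08299875 -0.15898012  0.16222939] 0.0018131963115996872
the job is handed in; nothing more can be done
None
```

I pressed the release pad down with the closed fingertips and held it there while pushing the stop back along its bar to the end. I then eased the push and lifted straight off. The job was handed in at 16.65 s with the arm still and the wrist force near zero.

**Last checks**
- **Pad held down:** the fingertips stayed at about 68 mm, which is the fully pressed height, for the whole push. The downward force was about 20 N.
- **Stop at the end:** the plate moved about 0.15–0.156 m. The last 4 mm of commanded push gave no real motion at about 30 N, so I take it to be against the end. The last wrist picture still shows a gap of about 20 mm between the plate and the end post. I judged that the stop's carriage fills this gap, but could not see that clearly.
- **Pad released:** I did not measure the pad's height after letting go. The force fell to about zero on lifting, and nothing was left touching it.
- **Bystanders:** in the last pictures the packets, bottle, jar, calculator and terminal are standing. Those the networks found again were within a few pixels of where they started. The networks missed the jar and the calculator in the last side view, though both are plainly there in the picture.

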